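Set the mitre guide one hole over by its spring index pin

TASK

The mitre guide's swing arm is pinned square to the fence: set it for the outside mitre on the long wooden strip. Hook a fingertip through the pull ring at the arm's front end, lift the spring pin, swing the front end exactly one hole towards the side where the long strip lies (the short off-cut lies on the other), let the pin drop fully home there and take the finger out of the ring. Grip nothing, go gently on the ring, and leave the strip, the off-cut and the other things on the bench where they lie.

Things in the scene. Friction and masses are not known exactly. Their poses are not given: they have to be found in the camera images.
- mitre_base: Mitre guide, fixed on the worktop: deck 218 mm deep (x -108 to +110) and 300 mm wide, top 20 mm above the worktop. Origin on the worktop under the middle; x points from the index plate (robot's side) to the fence, y to the left, z up. Fence 34 mm high, front face at x = +85. The front is a bare metal index plate with five 10 mm holes on a 182 mm radius about the pivot, 22.5 degrees apart.
- pivot (a point): The vertical axis on which the swing arm turns, in the gap of the fence, at deck level (20 mm above the worktop), at x = +97 mm, y = 0 of mitre_base. Its axes are those of mitre_base. The middle hole of the plate lies 182 mm straight in front of it (towards -x).
- swing_arm (a joint): Angle of the swing arm, rad: 0 = square to the fence, pin in the middle hole (start); positive = its front end is to the right (mitre_base -y), negative = to the left. Holes at -0.785, -0.393, 0, 0.393, 0.785; stops at +-0.83. With the pin lifted it turns easily (about 0.6 N at the ring) and stays where it is left; with the pin in a hole it plays less than 0.01 rad each way.
- front_block (a point): Centre of the top of the block at the arm's front end, on the pin's axis, 182 mm from the pivot, 51 mm above the worktop. The block is 42 mm along and 34 mm across the arm; on it stands the plunger barrel, 17 mm thick, up to 71 mm above the worktop. Behind it the arm is a slotted steel bar 24 mm wide, its top 58 mm above the worktop. x points along the arm to the pivot.
- index_pin (a joint): Height of the spring pin, m: 0 = fully home, 8 mm deep in a hole; 0.008 = its nose rests on the plate; more = clear; 0.016 = top stop. A spring presses it down, 4 N at 0, 7 N at 0.014. Its nose is round, 8 mm thick: let go within 3 mm of a hole it drops in and centres; elsewhere it rests on the plate, and drops in when the arm is pushed on over a hole.
- pull_ring: Steel pull ring on top of the pin: rigid rounded square of 6 mm wire, opening 46 mm across the arm, 44 mm high. Origin: middle of the opening, 171 mm from the pivot, 101 mm above the worktop with the pin home; rises with the pin, swings with the arm. x along the arm to the pivot, y across, z up. The ring faces along the arm; its top leans 25 degrees from upright, away from the robot.
- ring_top (a point): Middle of the underside of the ring's top wire, 20 mm above the middle of the opening and 9 mm nearer the pivot. A finger (or both, shut) tilted 30 to 50 degrees from vertical, tip away from the robot, passes through the ring under this wire; 20 mm are free beyond and below. Raised straight up it lifts the ring; moved sideways it takes the arm along by the ring's sides.
- strip_mid (a point): Centre of the long strip of frame moulding, pale wood, 165 x 22 x 14 mm, loose, lying on the deck along the fence on the left or right half. Its y axis runs along its length.
- offcut_mid (a point): Centre of the short off-cut of the same moulding, 45 x 22 x 14 mm, loose, on the other half of the deck along the fence.
- pencil: Green pencil, 112 mm long, 7 mm thick, loose on the deck under the arm, between fence and index plate. Bystander.
- binder_clip: Black binder clip, 24 x 32 x 37 mm, loose on the deck, near its left end. Bystander.
- eraser: Blue and white eraser, 52 x 22 x 13 mm, loose on the worktop in front of the guide to the left. Bystander.
- screwdriver: Small screwdriver, red handle, 146 mm long, 16 mm thick, loose on the worktop right of the guide, along it. Bystander.
- masking_tape: Roll of masking tape, 96 mm diameter, 25 mm high, loose, left of the guide. Bystander.
- spool_1: Shorter thread spool, 32 mm diameter, 52 mm high, loose, standing left behind. Bystander.
- spool_3: Taller thread spool, 32 mm diameter, 60 mm high, loose, standing left behind. Bystander.

How it is judged:
On the way:
1. the pin is lifted out of the middle hole by the ring, the arm still square (value of joint index_pin above 0.007 m and contact force between the fingers and pull_ring above 0.5 N and value of joint swing_arm between -0.1 and 0.1 rad), for 0.05 s.
At the end, for the whole second after the job is handed in: The arm stands at rest within 0.03 rad of the first hole from the middle on the side where the long strip lies, and the pin is home in it (within 2 mm of its lower stop) (((y of strip_mid in the frame of mitre_base above 0 m and value of joint swing_arm between -0.4227 and -0.3627 rad) or (y of strip_mid in the frame of mitre_base below 0 m and value of joint swing_arm between 0.3627 and 0.4227 rad)) and value of joint index_pin below 0.002 m and velocity of joint swing_arm between -0.05 and 0.05 rad/s); the robot touches nothing.
It fails at once if the long strip or the off-cut is shifted by more than 10 mm (distance of any of strip_mid, offcut_mid from where it was at the start of the episode above 0.01 m).
It fails at once if the ring is gripped, or pulled hard (more than 30 N) (contact force between the fingers and pull_ring above 30 N).
It fails at once if a bystander (pencil, binder clip, eraser, screwdriver, masking tape, spools) is lifted or shifted by more than 30 mm (distance of any of pencil, binder_clip, eraser, screwdriver, masking_tape, spool_1, spool_3 from where it was at the start of the episode above 0.03 m).
It also fails if it takes over 54 s, if anything falls off the work surface, if the arm or the gripper's body presses on something with over 40 N, if the wrist force passes 120 N, or if a joint passes its speed limit or range.

ROBOT

A 7-joint arm with a two-finger parallel gripper is mounted at the origin on a cart in front of the work surface, level with it; the furniture and walls round the work are solid. World frame = base frame: x ahead of the robot, y to its left, z up, the work surface at z = 0. Lengths are in m, angles in rad, forces in N, time in s.
With the tool pointing down it reaches from about 0.4 to 0.85 m from the base axis. Payload 4.5 kg.
Tool frame: the origin (TCP) lies midway between the tips of the shut fingers; the grasp point (between the pads) lies 19 mm behind it; z points along the fingers, y is the line along which they close (so a half turn about z gives the same grasp; the last joint's range is limited). The gripper opens to 88 mm and grips with 3 to 60 N. Pads are 18 mm wide; open, the fingers measure 123 mm over their backs; the gripper's body (75 mm by 187 mm) begins 45 mm behind the grasp point.
Start: joints at [1.191, 0.689, -0.195, 1.565, 0.157, 0.902, -0.215], TCP at [0.251, -0.572, 0.239] pointing down, gripper open.
Joint ranges: [-3.01, 3.01], [-0.46, 2.08], [-1.47, 1.51], [0.13, 2.56], [-1, 4.14], [0.04, 2.09], [-2.66, 2.66]. Speed limits (rad/s): [2.57, 2.57, 3.14, 3.14, 3.14, 3.14, 3.14].

INTERFACE

Orientations are given as a unit quaternion [x, y, z, w].
In Python, from plant import r gives the robot as it stands.
- The arm moves only by the tool carry_out, never from a script. Its argument "plan" is a list of rows, each an object with "rot": the turn, a rotation vector about the tool's x, y, z in rad, a list of three; "xyz": the shift along the tool's x, y, z in m, a list of three; "grip": the closure in counts, from 0 (fully open) to 255 (shut). In form: [{"rot": [wx, wy, wz], "xyz": [dx, dy, dz], "grip": grip}, ...]. A call has 1 to 8 rows; each row is the pose to reach, as a shift and turn from the pose commanded when the call began, along the tool's axes at that moment; what a row does not reach only later rows make up. A row lasts 1/12 s, in which the tool goes at most 41.7 mm and 7.16 degrees, less where a joint would pass 70% of its speed; a pose out of reach is approached as far as the arm can. A call with a gripper value outside its range is refused whole. The fingers move at their own pace and stop on an object; "squeeze" is the grip in N (left out, the last holds). Time passes only in rows, so rows that repeat a pose let the fingers close. It gives the time, the measured TCP pose, the force, the opening and the grip force at its end, in the units of the state.
- r.get_state(): the state, without advancing time (a new reading comes with each control period).
- r.snapshot(name): name is "side" or "top" or "wrist"; returns the picture (400x640x3 uint8, red, green, blue); there is no depth.
- r.camera_params(name): a dict with "fx", "fy", "cx", "cy" (pixels), "position" and "attitude" of the camera in the world; the wrist camera has in their place "hand_eye" (4x4, takes a point from camera to tool coordinates, whose origin is the TCP and whose axes are the flange's). Camera axes: x right, y down, z forward; pixel columns grow to the right and rows downward; lengths in m; the calibration is good to about 2 mm. A picture is of the moment at which its call begins: read the wrist's pose just before it. camera_params takes no time and is no camera call.
- r.finish_job(): hands the job in; it is judged then, once.
The state is a dict: "clock": time; "q": joint angles; "qd": joint speeds; "joint_torque": joint torques, N m; "tool_pos": TCP position; "eef_rot": TCP orientation; "contact_force": force on the tool from outside, world axes, zero at the start; "moment": the same for the moment, N m; "opening": opening from 0.0 (shut) to 1.0 (fully open); "finger_force": force on a finger pad.
Only numpy, scipy, OpenCV 4.12 (cv2) and the standard library are available. Lean on these libraries where they do the work, as an engineer would, in place of code of your own. Each camera call takes 0.05 s, during which the arm holds its last target. There are 200 camera calls.

## Working session

There is one attempt and no reset: what is moved stays moved. The work goes in short steps, Python scripts to look and compute and a tool call to move; the robot and the scene stay as the last step left them, time stands still between calls to the robot, and variables do not carry over. Pictures are saved under pics/ and viewed, at most 10 in all, crops included, and the job is handed in when it is done.

Besides the shell and the picture viewer there is one more tool, called as a command line: name --argument value ..., lists and objects as JSON in quotes. carry_out: Moves the arm, as the interface text tells. Its arguments: {"type":"object","properties":{"plan":{"type":"array"},"squeeze":{"type":"number"}},"required":["plan"]}

```bash
mkdir -p pics; ls; python3 - <<'E'
from plant import r
import cv2
for n in("top","side"):
    cv2.imwrite(f"pics/{n}0.png",r.snapshot(n)[:,:,::-1]); print(n,r.camera_params(n))
print(r.camera_params("wrist"))
s=r.get_state();print({k:s[k] for k in("clock","tool_pos","eef_rot","contact_force","opening")})
E
```

```text
pics
top {'fx': 425.5650047978475, 'fy': 425.5650047978475, 'cx': 314.1661013670447, 'cy': 204.08821768793658, 'position': array([0.39430613, 0.0702851 , 1.12183186]), 'attitude': array([ 0.71511204, -0.69654438,  0.04991863, -0.03080304])}
side {'fx': 444.37954179966516, 'fy': 444.37954179966516, 'cx': 318.17170738973806, 'cy': 200.58036689884364, 'position': array([ 0.46422432, -0.76733733,  0.77308752]), 'attitude': array([ 0.90347772, -0.03570303,  0.01258773, -0.42696002])}
{'fx': 281.682038630978, 'fy': 281.682038630978, 'cx': 319.76962507771134, 'cy': 204.2967733309649, 'hand_eye': array([[ 2.65209810e-05, -9.63100300e-01, -2.69142733e-01,
         6.98938794e-02],
       [ 9.99999424e-01, -2.63334643e-04,  1.04085530e-03,
        -2.00005067e-04],
       [-1.07332266e-03, -2.69142606e-01,  9.63099738e-01,
        -1.46912697e-01],
       [ 0.00000000e+00,  0.00000000e+00,  0.00000000e+00,
         1.00000000e+00]])}
{'clock': 0.1, 'tool_pos': array([ 0.25102814, -0.57177919,  0.23800629]), 'eef_rot': array([ 9.78666171e-01,  2.05455331e-01, -2.23766906e-04, -7.63689740e-04]), 'contact_force': array([-0.04486609,  0.32091646,  0.75914543]), 'opening': 0.9967211142994626}
```

View pics/top0.png

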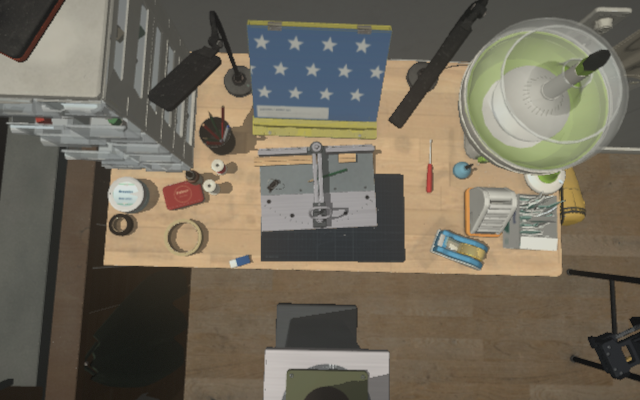

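View pics/side0.png

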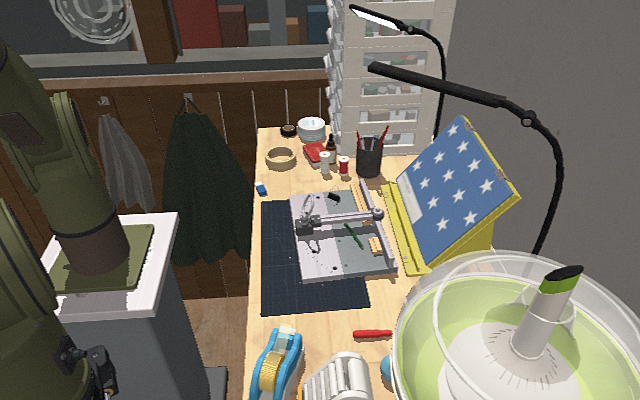

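The top view shows the guide at px (260–377, 145–231), the pivot near (316,147) and the ring block near (320,213). A pale piece lies at the right of the fence (347,157) and looks short; a longer one seems to lie at the left (285,157). I'll zoom in on both views.

```bash
python3 - <<'E'
import cv2,numpy as np
a=cv2.imread("pics/top0.png")[138:238,252:385]; b=cv2.imread("pics/side0.png")[180:285,285:405]
a=cv2.resize(a,None,fx=3,fy=3,interpolation=3);b=cv2.resize(b,(360,315),interpolation=3)
h=max(a.shape[0],b.shape[0])
p=lambda i:cv2.copyMakeBorder(i,0,h-i.shape[0],0,0,0)
cv2.imwrite("pics/z.png",np.hstack([p(a),p(b)]))
E
```

```text
(no output)
```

View pics/z.png

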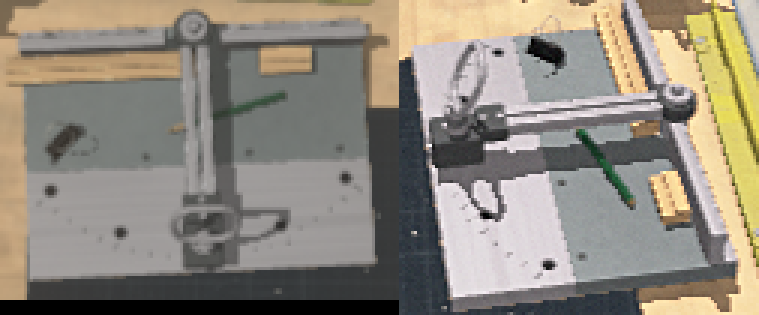

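Zoomed: the long strip lies along the left half of the fence (zoom px 5–180, 70) and the off-cut on the right (285,60). So the swing goes left, to -0.393. The four visible holes are at zoom px (50,190), (120,232), (280,225) and (345,177); I'll use them to get the base pose.

```bash
cat > h.py <<'E'
import numpy as np, cv2
from scipy.spatial.transform import Rotation as R
from plant import r
def cam(n):
    c=r.camera_params(n)
    if n=="wrist":
        s=r.get_state(); T=np.eye(4); T[:3,:3]=R.from_quat(s["eef_rot"]).as_matrix(); T[:3,3]=s["tool_pos"]
        M=T@c["hand_eye"]; return c,M[:3,:3],M[:3,3]
    return c,R.from_quat(c["attitude"]).as_matrix(),np.array(c["position"])
def ray(C,u,v):
    c,A,p=C; return p,A@np.array([(u-c["cx"])/c["fx"],(v-c["cy"])/c["fy"],1])
def onz(C,u,v,z):
    p,d=ray(C,u,v); return p+d*(z-p[2])/d[2]
def proj(C,X):
    c,A,p=C; q=A.T@(np.asarray(X)-p); return np.array([c["fx"]*q[0]/q[2]+c["cx"],c["fy"]*q[1]/q[2]+c["cy"]])
def fit(ang,P):
    """2D rigid fit of hole positions -> (yaw, origin) of mitre_base"""
    a=np.array(ang); H=np.c_[.097-.182*np.cos(a),-.182*np.sin(a)]; P=np.array(P)[:,:2]
    h=(H-H.mean(0))@[1,1j]; p=(P-P.mean(0))@[1,1j]; th=np.angle(np.sum(p*h.conj()))
    c,s=np.cos(th),np.sin(th); A=np.array([[c,-s],[s,c]]); o=P.mean(0)-A@H.mean(0)
    return th,o,P-(H@A.T+o)
E
python3 - <<'E'
from h import *
im=cv2.imread("pics/top0.png",0).astype(float); C=cam("top"); P=[]
for u,v in((50,190),(120,232),(280,225),(345,177)):
    u=u/3+252-.33;v=v/3+138-.33;i,j=int(round(v)),int(round(u))
    w=im[i-2:i+3,j-2:j+3]; w=np.clip(110-w,0,None); y,x=np.mgrid[i-2:i+3,j-2:j+3]
    u,v=(w*x).sum()/w.sum(),(w*y).sum()/w.sum(); P.append(onz(C,u,v,.02)); print(u,v,P[-1])
a=np.radians([-45,-22.5,22.5,45])
th,o,res=fit(a,P); print(th,o,res*1e3)
idx=[0,1,3];th,o,res=fit(a[idx],np.array(P)[idx]); print(th,o,res*1e3)
A=R.from_euler("z",th)
B=lambda x:A.apply(x)+[*o,0]
print("ring",B([.097-.171,0,.101]),"top",B([.097-.162,0,.121]))
S=cam("side")
for X in([.097,0,.06],[-.108,.15,.02],[-.108,-.15,.02],[.11,-.15,.02],[-.065,0,.127]): print(X,proj(C,B(X)),proj(S,B(X)))
E
```

```text
268.3835978835979 201.1005291005291 [0.52561661 0.1612901  0.02      ]
291.7493606138107 215.04092071611254 [0.49089486 0.09948676 0.02      ]
345.19191919191917 212.5841750841751 [ 0.5011024  -0.03941241  0.02      ]
366.7467362924282 196.81462140992167 [ 0.54416304 -0.09535776  0.02      ]
0.0725103426046481 [0.56672887 0.03522687] [[-0.17867292  0.00405956]
 [ 0.17091998 -0.05117377]
 [ 0.28685328 -0.01960634]
 [-0.27910034  0.06672055]]
0.07177454381274419 [0.56661859 0.03519926] [[-0.16116083  0.00158122]
 [ 0.23385676 -0.07947427]
 [-0.07269593  0.07789306]]
ring [0.49280912 0.02989251 0.101     ] top [0.50178594 0.03053792 0.121     ]
[0.097, 0, 0.06] [315.9304104  146.94802081] [376.68672399 211.93560353]
[-0.108, 0.15, 0.02] [261.14380696 230.73683144] [288.1994171  195.00149418]
[-0.108, -0.15, 0.02] [376.70145624 225.47646987] [301.17807233 279.40677647]
[0.11, -0.15, 0.02] [371.49485148 143.68413363] [397.46611399 267.9458221 ]
[-0.065, 0, 0.127] [320.13082753 207.22060313] [310.55998097 197.15061806]
```

```bash
cat >> h.py <<'E'
TH=.0722; O=np.array([.56667,.0352,0])
B=lambda x:R.from_euler("z",TH).apply(x)+O
PIV=B([.097,0,0])
def toolrot(phi,tilt=40):   # arm angle phi
    t=np.radians(tilt); s,c=np.sin(t),np.cos(t)
    return R.from_euler("z",TH+phi)*R.from_matrix(np.array([[c,0,s],[0,-1,0],[s,0,-c]]))
def target(phi,d=0,n=0,up=0,tilt=40):
    """TCP pose: middle of opening at arm angle phi, plus d along finger, n along tool x, up vertical"""
    Q=toolrot(phi,tilt); M=PIV+R.from_euler("z",TH+phi).apply([-.171,0,0])+[0,0,.101+up]
    return M+Q.apply([n,0,d]),Q
def rel(p,Q,p0=None,Q0=None):
    s=r.get_state(); p0=s["tool_pos"] if p0 is None else p0; Q0=R.from_quat(s["eef_rot"]) if Q0 is None else Q0
    print("xyz",np.round(Q0.inv().apply(p-p0),4),"rot",np.round((Q0.inv()*Q).as_rotvec(),4))
E
python3 - <<'E'
from h import *
p,Q=target(0,-.07); print(p); rel(p+[0,0,.05],Q); cv2.imwrite("pics/w0.png",r.snapshot("wrist")[:,:,::-1])
E
```

```text
[0.44798488 0.02661601 0.15462311]
xyz [ 0.421  -0.4686  0.0341] rot [-0.1207  0.6916  0.3271]
```

View pics/w0.png

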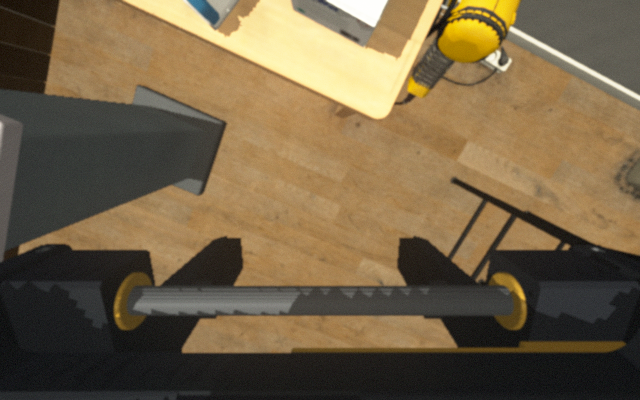

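The wrist view shows the open fingers with slim tapered tips; shut, they should fit the ring. I'll close them and start the approach.

carry_out --plan '[{"xyz":[0.026,-0.029,0.0],"rot":[0,0,0],"grip":255},{"xyz":[0.052,-0.058,0.0],"rot":[0,0,0.04],"grip":255},{"xyz":[0.078,-0.087,0.0],"rot":[0,0,0.08],"grip":255},{"xyz":[0.104,-0.116,0.0],"rot":[0,0,0.12],"grip":255},{"xyz":[0.13,-0.145,0.0],"rot":[0,0,0.16],"grip":255},{"xyz":[0.156,-0.174,0.0],"rot":[0,0,0.2],"grip":255},{"xyz":[0.182,-0.203,0.0],"rot":[0,0,0.26],"grip":255},{"xyz":[0.208,-0.232,0.0],"rot":[0,0,0.33],"grip":255}]' --squeeze 5

```text
clock: 0.82
tool_pos: [0.3486, -0.2744, 0.2387]
eef_rot: [0.999, 0.04, 0.0, -0.0]
contact_force: [-0.4, 0.7, -0.1]
opening: 0.417
finger_force: 0.0
```

```bash
python3 - <<'E'
from h import *
s=r.get_state();print(s["clock"],s["tool_pos"],s["q"],s["opening"])
p,Q=target(0,-.07); rel(p+[0,0,.05],Q)
E
```

```text
0.8167 [ 0.34860788 -0.27443295  0.23872152] [ 0.61390669  0.45985065 -0.07496305  2.09156162  0.05921559  0.59203917
 -0.99290936] 0.4173370472641826
xyz [ 0.1232 -0.2921  0.0342] rot [-0.003   0.6979  0.0078]
```

carry_out --plan '[{"xyz":[0.016,-0.037,0.004],"rot":[0,0.03,0],"grip":255},{"xyz":[0.032,-0.074,0.008],"rot":[0,0.12,0],"grip":255},{"xyz":[0.048,-0.111,0.012],"rot":[0,0.22,0],"grip":255},{"xyz":[0.064,-0.148,0.016],"rot":[0,0.32,0],"grip":255},{"xyz":[0.08,-0.185,0.02],"rot":[0,0.42,0],"grip":255},{"xyz":[0.095,-0.222,0.024],"rot":[0,0.52,0],"grip":255},{"xyz":[0.11,-0.259,0.03],"rot":[0,0.61,0],"grip":255},{"xyz":[0.123,-0.292,0.034],"rot":[0,0.7,0],"grip":255}]'

```text
clock: 1.48
tool_pos: [0.4296, -0.0839, 0.2658]
eef_rot: [0.978, 0.043, 0.202, -0.019]
contact_force: [1.0, 0.5, -0.5]
opening: 0.004
finger_force: 0.0
```

```bash
python3 - <<'E'
from h import *
s=r.get_state();print(s["clock"],s["tool_pos"],s["q"],s["opening"])
p,Q=target(0,-.07); rel(p+[0,0,.05],Q);rel(p,Q)
E
```

```text
1.4833 [ 0.4295713  -0.08391144  0.26583718] [ 0.36031067  0.32486485 -0.24508765  2.40359012 -0.85405732  0.04312938
 -0.49292635] 0.004058433589990775
xyz [ 0.001  -0.1072  0.0694] rot [-0.027   0.2901  0.0064]
xyz [-0.0189 -0.1062  0.1153] rot [-0.027   0.2901  0.0064]
```

The wrist joint j6 is at its limit (0.04) at about 24° of tilt. The forearm is steep here, so the 40° tilt needs the wrist flipped (j5 near π). In range, that means giving the tool a half turn (same finger shape), then tilting it by way of the right-hand side. I'll work out the turns.

```bash
cat >> h.py <<'E'
V=lambda yaw:R.from_euler("z",yaw)*R.from_matrix(np.diag([1.,-1,-1]))
_t=toolrot
toolrot=lambda phi,tilt=40:_t(phi,tilt)*R.from_euler("z",np.pi)
E
python3 - <<'E'
from h import *
p=np.array([.45,-.05,.28])
Q=[V(.07+a) for a in(.9,1.9,np.pi)]
side=R.from_rotvec([-.5,0,0])*Q[2]   # tip towards -y
print(side.as_matrix()[:,2])
Q+=[side,toolrot(0)]
rel(p,Q[0])
for a,b in zip(Q,Q[1:]): rel(p,b,p,a)
E
```

```text
[-3.46944695e-18 -4.79425539e-01 -8.77582562e-01]
xyz [ 0.0269 -0.0322 -0.0031] rot [ 0.1612 -0.3901 -0.8697]
xyz [0. 0. 0.] rot [ 0.  0. -1.]
xyz [0. 0. 0.] rot [ 0.      0.     -1.2416]
xyz [0. 0. 0.] rot [0.4988 0.035  0.    ]
xyz [0. 0. 0.] rot [-0.4799 -0.7188  0.1723]
```

carry_out --plan '[{"xyz":[0.027,-0.032,-0.003],"rot":[0.16,-0.39,-0.87],"grip":255},{"xyz":[0.027,-0.032,-0.003],"rot":[0.16,-0.39,-0.87],"grip":255},{"xyz":[0.027,-0.032,-0.003],"rot":[0.16,-0.39,-0.87],"grip":255},{"xyz":[0.027,-0.032,-0.003],"rot":[0.16,-0.39,-0.87],"grip":255},{"xyz":[0.027,-0.032,-0.003],"rot":[0.16,-0.39,-0.87],"grip":255},{"xyz":[0.027,-0.032,-0.003],"rot":[0.16,-0.39,-0.87],"grip":255},{"xyz":[0.027,-0.032,-0.003],"rot":[0.16,-0.39,-0.87],"grip":255},{"xyz":[0.027,-0.032,-0.003],"rot":[0.16,-0.39,-0.87],"grip":255}]'

```text
clock: 2.15
tool_pos: [0.4504, -0.0503, 0.2803]
eef_rot: [0.904, 0.427, 0.021, -0.001]
contact_force: [0.9, 0.0, 0.3]
opening: 0.009
finger_force: 0.0
```

carry_out --plan '[{"xyz":[0,0,0],"rot":[0,0,-1],"grip":255},{"xyz":[0,0,0],"rot":[0,0,-1],"grip":255},{"xyz":[0,0,0],"rot":[0,0,-1],"grip":255},{"xyz":[0,0,0],"rot":[0,0,-1],"grip":255},{"xyz":[0,0,0],"rot":[0,0,-1],"grip":255},{"xyz":[0,0,0],"rot":[0,0,-1],"grip":255},{"xyz":[0,0,0],"rot":[0,0,-1],"grip":255},{"xyz":[0,0,0],"rot":[0,0,-1],"grip":255}]'

```text
clock: 2.82
tool_pos: [0.4501, -0.0501, 0.28]
eef_rot: [0.588, 0.808, 0.021, 0.009]
contact_force: [0.7, 0.0, -0.5]
opening: 0.006
finger_force: 0.0
```

```bash
python3 - <<'E'
from h import *
s=r.get_state();print(s["clock"],s["tool_pos"],s["q"],s["opening"])
p=np.array([.45,-.05,.28]); rel(p,V(.07+np.pi))
E
```

```text
2.8167 [ 0.4500803  -0.05005403  0.28002505] [ 0.03092168  0.39056613 -0.00734152  2.04353641 -0.03306689  0.66878273
  0.36238522] 0.00648102540033561
xyz [ 0.0001 -0.0001  0.    ] rot [ 0.0438  0.0218 -1.3279]
```

carry_out --plan '[{"xyz":[0,0,0],"rot":[0.04,0.02,-0.95],"grip":255},{"xyz":[0,0,0],"rot":[0.04,0.02,-0.95],"grip":255},{"xyz":[0,0,0],"rot":[0.04,0.02,-0.95],"grip":255},{"xyz":[0,0,0],"rot":[0.04,0.02,-0.95],"grip":255},{"xyz":[0,0,0],"rot":[0.04,0.02,-0.95],"grip":255},{"xyz":[0,0,0],"rot":[0.04,0.02,-0.95],"grip":255},{"xyz":[0,0,0],"rot":[0.04,0.02,-0.95],"grip":255},{"xyz":[0,0,0],"rot":[0.04,0.02,-0.95],"grip":255}]'

```text
clock: 3.48
tool_pos: [0.4502, -0.0502, 0.28]
eef_rot: [0.154, 0.988, 0.004, -0.001]
contact_force: [0.5, -0.3, -0.3]
opening: 0.001
finger_force: 0.0
```

```bash
python3 - <<'E'
from h import *
p=np.array([.45,-.05,.28]); rel(p,R.from_rotvec([-.5,0,0])*V(.07+np.pi))
E
```

```text
xyz [0.0002 0.0001 0.    ] rot [ 0.508  -0.0623 -0.3696]
```

carry_out --plan '[{"xyz":[0,0,0],"rot":[0.51,-0.06,-0.37],"grip":255},{"xyz":[0,0,0],"rot":[0.51,-0.06,-0.37],"grip":255},{"xyz":[0,0,0],"rot":[0.51,-0.06,-0.37],"grip":255},{"xyz":[0,0,0],"rot":[0.51,-0.06,-0.37],"grip":255},{"xyz":[0,0,0],"rot":[0.51,-0.06,-0.37],"grip":255},{"xyz":[0,0,0],"rot":[0.51,-0.06,-0.37],"grip":255}]'

```text
clock: 3.98
tool_pos: [0.4504, -0.0455, 0.2787]
eef_rot: [-0.037, 0.968, -0.248, -0.01]
contact_force: [0.1, 0.7, -0.9]
opening: 0.004
finger_force: 0.0
```

```bash
python3 - <<'E'
from h import *
s=r.get_state();print(s["clock"],s["tool_pos"],s["q"],s["opening"])
p=np.array([.45,-.0,.26]); rel(p,toolrot(0))
E
```

```text
3.9833 [ 0.45043547 -0.04553037  0.27870608] [-0.26445865  0.48513046 -0.11530574  2.03546084  0.6595776   0.94085865
  0.79373506] 0.0038634944072326576
xyz [-0.0033  0.0488 -0.0055] rot [-0.4797 -0.7225  0.1794]
```

j5 is turning positive as intended; I'll sweep forward.

carry_out --plan '[{"xyz":[0,0.01,0],"rot":[-0.48,-0.72,0.18],"grip":255},{"xyz":[0,0.02,0],"rot":[-0.48,-0.72,0.18],"grip":255},{"xyz":[0,0.03,0],"rot":[-0.48,-0.72,0.18],"grip":255},{"xyz":[0,0.04,0],"rot":[-0.48,-0.72,0.18],"grip":255},{"xyz":[-0.003,0.049,-0.005],"rot":[-0.48,-0.72,0.18],"grip":255},{"xyz":[-0.003,0.049,-0.005],"rot":[-0.48,-0.72,0.18],"grip":255},{"xyz":[-0.003,0.049,-0.005],"rot":[-0.48,-0.72,0.18],"grip":255},{"xyz":[-0.003,0.049,-0.005],"rot":[-0.48,-0.72,0.18],"grip":255}]'

```text
clock: 4.65
tool_pos: [0.4526, -0.0195, 0.2625]
eef_rot: [-0.024, 0.966, -0.106, 0.236]
contact_force: [0.4, -0.2, 0.0]
opening: 0.006
finger_force: 0.0
```

```bash
python3 - <<'E'
from h import *
s=r.get_state();print(s["clock"],s["tool_pos"],s["q"],s["opening"])
p,Q=target(0,-.07); rel(p+[0,0,.05],Q); rel(p,Q)
E
```

```text
4.65 [ 0.45256653 -0.01953193  0.26245511] [-0.22800762  0.36041901 -0.0917737   2.47545953  1.85285842  0.37753033
 -0.48235881] 0.005989585759094562
xyz [0.0257 0.0575 0.0391] rot [-0.2234 -0.2255  0.0582]
xyz [0.0482 0.0683 0.0824] rot [-0.2234 -0.2255  0.0582]
```

carry_out --plan '[{"xyz":[0.006,0.015,0.01],"rot":[-0.22,-0.23,0.06],"grip":255},{"xyz":[0.012,0.03,0.02],"rot":[-0.22,-0.23,0.06],"grip":255},{"xyz":[0.019,0.045,0.03],"rot":[-0.22,-0.23,0.06],"grip":255},{"xyz":[0.026,0.057,0.039],"rot":[-0.22,-0.23,0.06],"grip":255},{"xyz":[0.026,0.057,0.039],"rot":[-0.22,-0.23,0.06],"grip":255},{"xyz":[0.026,0.057,0.039],"rot":[-0.22,-0.23,0.06],"grip":255},{"xyz":[0.026,0.057,0.039],"rot":[-0.22,-0.23,0.06],"grip":255}]'

```text
clock: 5.23
tool_pos: [0.4647, 0.0296, 0.2084]
eef_rot: [-0.057, 0.959, -0.053, 0.272]
contact_force: [-1.3, 1.2, -2.5]
opening: 0.008
finger_force: 0.0
```

```bash
python3 - <<'E'
from h import *
s=r.get_state();print(s["clock"],s["tool_pos"],s["q"],s["opening"])
p,Q=target(0,-.07); rel(p,Q)
C=cam("wrist"); im=r.snapshot("wrist")[:,:,::-1].copy()
for y in(-.023,.023):
  for z,x in((.081,-.083),(.121,-.065)):
    print(proj(C,B([x,y,z])))
cv2.imwrite("pics/w1.png",im)
E
```

```text
5.2333 [0.46474476 0.0296319  0.20838781] [ 0.40587706  0.84361864 -1.38282581  2.55378934  1.74982596  1.23689392
 -0.5252502 ] 0.007554817004465027
xyz [0.0423 0.0055 0.0369] rot [-0.104  -0.1504  0.0847]
[311.34738287 144.14418139]
[304.61070081 187.68117466]
[361.04333707 148.43817756]
[357.01894145 192.92192638]
```

View pics/w1.png

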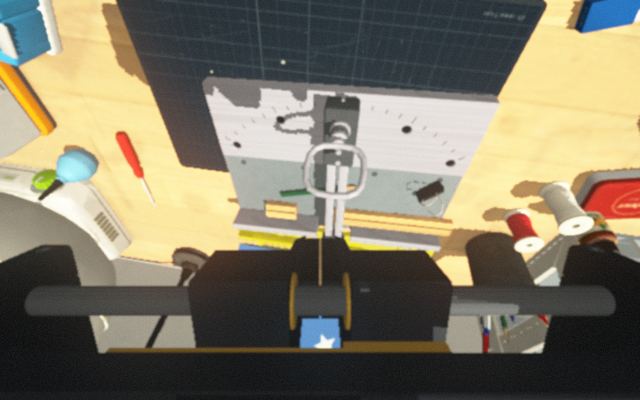

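The wrist picture (inverted) shows the ring opening at about px (311–360, 150–192), where the model predicts (305–361, 144–193), so the base pose holds to about 2 mm. j4 and j3 are near their limits, so I'll use a smaller tilt, about 32°, and move forward.

```bash
python3 - <<'E'
from h import *
s=r.get_state(); z=R.from_quat(s["eef_rot"]).as_matrix(); print("tilt",np.degrees(np.arccos(-z[2,2])),z[:,2])
for d in(-.07,-.05,-.03):
    p,Q=target(0,d,tilt=32); print(p); rel(p,Q)
E
```

```text
tilt 32.07599603754113 [ 0.52721445 -0.06365743 -0.84734448]
[0.45586508 0.02718595 0.16036337]
xyz [0.032  0.004  0.0359] rot [-0.1014 -0.0107  0.0724]
[0.46643586 0.02795049 0.1434024 ]
xyz [0.0317 0.006  0.0558] rot [-0.1014 -0.0107  0.0724]
[0.47700663 0.02871503 0.12644144]
xyz [0.0314 0.008  0.0757] rot [-0.1014 -0.0107  0.0724]
```

carry_out --plan '[{"xyz":[0.011,0.002,0.015],"rot":[-0.04,0,0.03],"grip":255},{"xyz":[0.022,0.004,0.03],"rot":[-0.1,-0.01,0.07],"grip":255},{"xyz":[0.032,0.006,0.045],"rot":[-0.1,-0.01,0.07],"grip":255},{"xyz":[0.032,0.006,0.056],"rot":[-0.1,-0.01,0.07],"grip":255},{"xyz":[0.032,0.006,0.056],"rot":[-0.1,-0.01,0.07],"grip":255},{"xyz":[0.032,0.006,0.056],"rot":[-0.1,-0.01,0.07],"grip":255},{"xyz":[0.032,0.006,0.056],"rot":[-0.1,-0.01,0.07],"grip":255}]'

```text
clock: 5.87
tool_pos: [0.4834, 0.0278, 0.1482]
eef_rot: [-0.039, 0.963, 0.002, 0.268]
contact_force: [0.4, 0.5, -0.4]
opening: 0.008
finger_force: 0.0
```

```bash
python3 - <<'E'
from h import *
s=r.get_state();print(s["clock"],s["tool_pos"],s["q"],s["contact_force"])
p,Q=target(0,-.05,tilt=32); rel(p,Q); p,Q=target(0,.01,tilt=32); rel(p,Q)
C=cam("wrist"); im=r.snapshot("wrist")[:,:,::-1].copy()
for y in(-.023,.023):
  for z,x in((.081,-.083),(.121,-.065)):
    print(proj(C,B([x,y,z])))
c=im[60:260,200:460]; cv2.imwrite("pics/w2.png",cv2.resize(c,None,fx=3,fy=3,interpolation=cv2.INTER_CUBIC))
E
```

```text
5.8667 [0.48343967 0.02784627 0.14817206] [ 0.49734465  1.11463448 -1.47041314  2.55898187  1.89631624  1.38571644
 -0.50550133] [ 0.35661405  0.49031458 -0.44655322]
xyz [ 0.017   0.0015 -0.0047] rot [-0.0118 -0.0156  0.0117]
xyz [0.016  0.0022 0.0553] rot [-0.0118 -0.0156  0.0117]
[291.27594302 173.12727191]
[288.05431566 231.72031456]
[354.21993221 174.01068808]
[355.68383443 232.79562457]
```

View pics/w2.png

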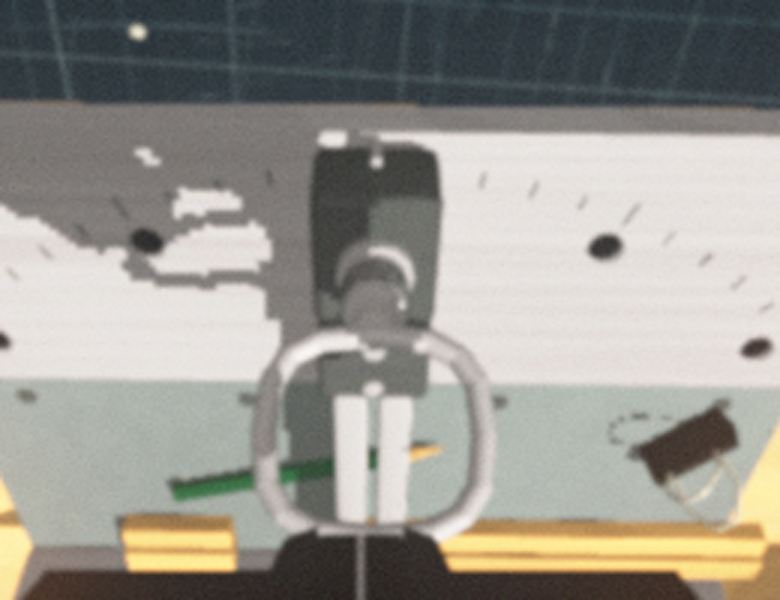

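In the zoomed wrist view the ring opening is centred at zoom x≈374 and the finger line is at 362, so the ring is about 3 mm to tool +y. The tip has stayed about 17 mm too far forward because j3/j4 hit their limits. Moving lower should free the arm, so I'll take a small step.

carry_out --plan '[{"xyz":[0.01,0.003,0.005],"rot":[-0.01,-0.01,0.01],"grip":255},{"xyz":[0.017,0.003,0.01],"rot":[-0.01,-0.01,0.01],"grip":255},{"xyz":[0.017,0.003,0.01],"rot":[-0.01,-0.01,0.01],"grip":255},{"xyz":[0.017,0.003,0.01],"rot":[-0.01,-0.01,0.01],"grip":255}]'

```text
clock: 6.25
tool_pos: [0.4863, 0.0312, 0.1328]
eef_rot: [-0.035, 0.963, 0.009, 0.268]
contact_force: [-0.9, 0.3, 0.1]
opening: 0.004
finger_force: 0.0
```

```bash
python3 - <<'E'
from h import *
s=r.get_state();print(s["clock"],s["tool_pos"],s["q"],s["contact_force"])
for t in (28,32):
  for d in(-.03,.01):
    p,Q=target(0,d,tilt=t); rel(p,Q)
E
```

```text
6.25 [0.48634841 0.0311858  0.13279896] [ 0.49295041  1.172173   -1.47222537  2.55936552  1.92862361  1.42494595
 -0.50936822] [-0.92911381  0.31095922  0.06261121]
xyz [ 0.0093 -0.0018  0.0006] rot [-0.      0.0535  0.0014]
xyz [ 0.0115 -0.0018  0.0405] rot [-0.      0.0535  0.0014]
xyz [ 0.0114 -0.0018  0.0005] rot [ 0.     -0.0163  0.0014]
xyz [ 0.0108 -0.0018  0.0405] rot [ 0.     -0.0163  0.0014]
```

carry_out --plan '[{"xyz":[0.006,0,0.004],"rot":[0,0.05,0],"grip":255},{"xyz":[0.01,0,0.008],"rot":[0,0.05,0],"grip":255},{"xyz":[0.012,0,0.008],"rot":[0,0.05,0],"grip":255},{"xyz":[0.012,0,0.008],"rot":[0,0.05,0],"grip":255}]'

```text
clock: 6.58
tool_pos: [0.4798, 0.0305, 0.1194]
eef_rot: [-0.036, 0.969, 0.009, 0.244]
contact_force: [0.5, -0.4, -0.4]
opening: 0.006
finger_force: 0.0
```

```bash
python3 - <<'E'
from h import *
s=r.get_state();print(s["clock"],s["tool_pos"],s["q"],s["contact_force"])
for t in (28,32,35):
  for d in(-.03,.012):
    p,Q=target(0,d,tilt=t); rel(p,Q)
E
```

```text
6.5833 [0.47980449 0.03054463 0.11944108] [ 0.49750263  1.18714324 -1.45982603  2.5393618   1.90108884  1.39823065
 -0.47889422] [ 0.45091144 -0.41186034 -0.4092515 ]
xyz [-0.0028 -0.0016 -0.0076] rot [0.     0.004  0.0016]
xyz [-0.0027 -0.0016  0.0344] rot [0.     0.004  0.0016]
xyz [-0.0007 -0.0016 -0.0076] rot [ 0.0001 -0.0659  0.0016]
xyz [-0.0035 -0.0016  0.0344] rot [ 0.0001 -0.0659  0.0016]
xyz [ 0.0008 -0.0016 -0.0074] rot [ 1.000e-04 -1.182e-01  1.600e-03]
xyz [-0.0041 -0.0016  0.0343] rot [ 1.000e-04 -1.182e-01  1.600e-03]
```

The tip is on the ring's axis line and 22 mm short of its middle. Inserting.

carry_out --plan '[{"xyz":[-0.001,0,0.008],"rot":[0,0,0],"grip":255},{"xyz":[-0.002,0,0.016],"rot":[0,-0.02,0],"grip":255},{"xyz":[-0.003,0,0.024],"rot":[0,-0.04,0],"grip":255},{"xyz":[-0.003,0,0.03],"rot":[0,-0.07,0],"grip":255},{"xyz":[-0.003,0,0.03],"rot":[0,-0.07,0],"grip":255}]'

```text
clock: 7.0
tool_pos: [0.4973, 0.0319, 0.0931]
eef_rot: [-0.035, 0.96, 0.01, 0.277]
contact_force: [0.3, -0.1, 0.3]
opening: 0.004
finger_force: 0.0
```

```bash
python3 - <<'E'
from h import *
s=r.get_state();print(s["clock"],s["tool_pos"],s["q"],s["contact_force"])
for t in (32,36):
  for up in(0,.01,.03):
    p,Q=target(0,.008,up=up,tilt=t); print(t,up);rel(p,Q)
cv2.imwrite("pics/w3.png",r.snapshot("wrist")[:,:,::-1])
E
```

```text
7.0 [0.49726414 0.03194783 0.09309938] [ 0.47473686  1.30362767 -1.43452804  2.5597923   2.04154007  1.52961988
 -0.50485731] [ 0.28510929 -0.11670746  0.29746122]
32 0
xyz [-0.0003 -0.0018 -0.0011] rot [-0.0001  0.0023  0.0013]
32 0.01
xyz [-0.0057 -0.0018 -0.0096] rot [-0.0001  0.0023  0.0013]
32 0.03
xyz [-0.0163 -0.0018 -0.0265] rot [-0.0001  0.0023  0.0013]
36 0
xyz [-0.0009 -0.0018 -0.0011] rot [-0.     -0.0675  0.0013]
36 0.01
xyz [-0.0062 -0.0018 -0.0096] rot [-0.     -0.0675  0.0013]
36 0.03
xyz [-0.0169 -0.0018 -0.0265] rot [-0.     -0.0675  0.0013]
```

View pics/w3.png

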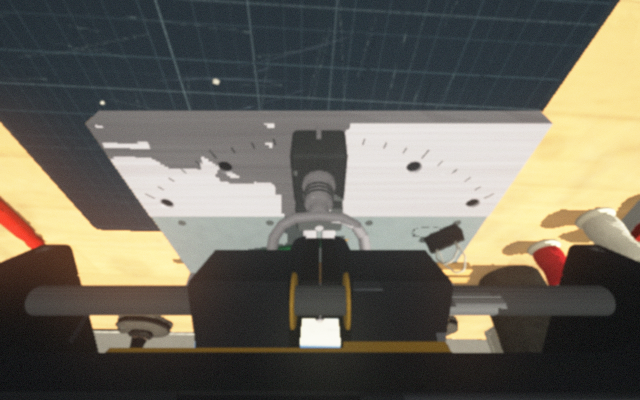

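The finger is through the ring and centred: the bottom wire shows at (318,215), with equal sides at about (272,245) and (367,245), and no force. I'll close the gap towards the top wire and start lifting.

carry_out --plan '[{"xyz":[-0.003,0,0],"rot":[0,0,0],"grip":255},{"xyz":[-0.006,0,0],"rot":[0,0,0],"grip":255},{"xyz":[-0.008,0,-0.003],"rot":[0,0,0],"grip":255},{"xyz":[-0.009,0,-0.005],"rot":[0,0,0],"grip":255},{"xyz":[-0.009,0,-0.005],"rot":[0,0,0],"grip":255}]'

```text
clock: 7.47
tool_pos: [0.5019, 0.0316, 0.1039]
eef_rot: [-0.035, 0.96, 0.009, 0.277]
contact_force: [-4.0, 0.4, -5.6]
opening: 0.009
finger_force: 2.9
```

carry_out --plan '[{"xyz":[-0.001,0,-0.002],"rot":[0,0,0],"grip":255},{"xyz":[-0.002,0,-0.0035],"rot":[0,0,0],"grip":255},{"xyz":[-0.003,0,-0.005],"rot":[0,0,0],"grip":255},{"xyz":[-0.0042,0,-0.0068],"rot":[0,0,0],"grip":255},{"xyz":[-0.0042,0,-0.0068],"rot":[0,0,0],"grip":255},{"xyz":[-0.0042,0,-0.0068],"rot":[0,0,0],"grip":255}]'

```text
clock: 7.97
tool_pos: [0.5021, 0.032, 0.1115]
eef_rot: [-0.035, 0.96, 0.01, 0.277]
contact_force: [-5.0, -1.2, -6.7]
opening: 0.006
finger_force: 3.9
```

```bash
python3 - <<'E'
from h import *
s=r.get_state();print(s["clock"],s["tool_pos"],s["q"],s["contact_force"])
im=r.snapshot("side")[180:280,280:400,::-1]
w=r.snapshot("wrist")[100:270,200:450,::-1]
a=cv2.resize(im,(480,400),interpolation=3); b=cv2.resize(w,(320,218)); b=cv2.copyMakeBorder(b,0,182,0,0,0)
cv2.imwrite("pics/s4.png",np.hstack([a,b]))
E
```

```text
7.9667 [0.50206541 0.03201219 0.11152186] [ 0.48835644  1.24273055 -1.43942872  2.53925272  2.0071442   1.46839011
 -0.48853043] [-5.01567242 -1.22108194 -6.71135576]
```

View pics/s4.png

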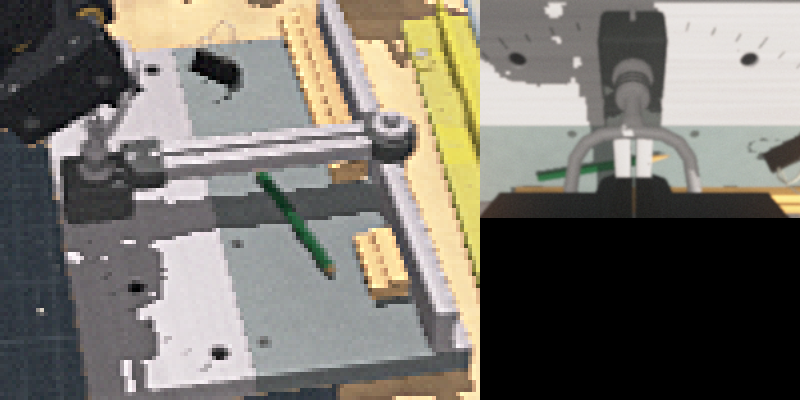

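The finger is lifting the ring; the vertical force rose from 5.6 to 6.7 N over 7.6 mm, as expected from the spring. I'll lift 2.5 mm more for clearance and compute the swing.

carry_out --plan '[{"xyz":[-0.0007,0,-0.001],"rot":[0,0,0],"grip":255},{"xyz":[-0.0013,0,-0.0021],"rot":[0,0,0],"grip":255},{"xyz":[-0.0013,0,-0.0021],"rot":[0,0,0],"grip":255}]'

```text
clock: 8.32
tool_pos: [0.5021, 0.0322, 0.1141]
eef_rot: [-0.035, 0.96, 0.01, 0.277]
contact_force: [-6.5, -0.5, -8.4]
opening: 0.01
finger_force: 4.1
```

```bash
cat >> h.py <<'E'
def swing(phis):
    """rotate current pose about pivot by phis (world z)"""
    s=r.get_state(); p=s["tool_pos"]; Q=R.from_quat(s["eef_rot"])
    print(s["clock"],p,s["q"],s["contact_force"])
    for f in phis:
        Z=R.from_euler("z",f); rel(PIV+[0,0,p[2]]+Z.apply(p-PIV-[0,0,p[2]]),Z*Q)
E
python3 - <<'E'
from h import *
swing([-.03*i for i in range(1,9)])
E
```

```text
8.3167 [0.50208526 0.03216516 0.11405001] [ 0.48941033  1.23428566 -1.4401199   2.53812901  2.00230997  1.46076047
 -0.48862215] [-6.47340363 -0.52215418 -8.35961552]
xyz [-0.0001  0.0048  0.0001] rot [0.016  0.     0.0254]
xyz [-0.0003  0.0097  0.0002] rot [0.0319 0.     0.0508]
xyz [-0.0007  0.0145  0.0004] rot [0.0479 0.     0.0762]
xyz [-0.0012  0.0193  0.0007] rot [6.390e-02 1.000e-04 1.016e-01]
xyz [-0.0018  0.0241  0.0011] rot [7.98e-02 1.00e-04 1.27e-01]
xyz [-0.0025  0.0289  0.0015] rot [9.580e-02 1.000e-04 1.524e-01]
xyz [-0.0033  0.0337  0.0021] rot [1.117e-01 1.000e-04 1.778e-01]
xyz [-0.0043  0.0384  0.0027] rot [1.277e-01 1.000e-04 2.032e-01]
```

carry_out --plan '[{"xyz":[0,0.005,0],"rot":[0.016,0,0.025],"grip":255},{"xyz":[-0.0003,0.01,0.0002],"rot":[0.032,0,0.051],"grip":255},{"xyz":[-0.0007,0.0145,0.0004],"rot":[0.048,0,0.076],"grip":255},{"xyz":[-0.0012,0.0193,0.0007],"rot":[0.064,0,0.102],"grip":255},{"xyz":[-0.0018,0.0241,0.0011],"rot":[0.08,0,0.127],"grip":255},{"xyz":[-0.0025,0.0289,0.0015],"rot":[0.096,0,0.152],"grip":255},{"xyz":[-0.0033,0.0337,0.0021],"rot":[0.112,0,0.178],"grip":255},{"xyz":[-0.0033,0.0337,0.0021],"rot":[0.112,0,0.178],"grip":255}]'

```text
clock: 8.98
tool_pos: [0.5037, 0.0693, 0.1141]
eef_rot: [0.066, 0.959, -0.017, 0.276]
contact_force: [-5.7, 1.7, -8.1]
opening: 0.008
finger_force: 5.0
```

```bash
python3 - <<'E'
from h import *
swing([-.03,-.06,-.09,-.12,-.15,-.18])
s=r.get_state(); d=s["tool_pos"]-PIV; print("finger angle", -(np.arctan2(d[1],d[0])%(2*np.pi)-np.pi-TH))
im=r.snapshot("top")[185:245,265:365,::-1]
cv2.imwrite("pics/t5.png",cv2.resize(im,None,fx=6,fy=6,interpolation=3))
E
```

```text
8.9833 [0.50367948 0.06927751 0.11409212] [ 0.29543747  1.23510636 -1.4349587   2.49263654  1.88054381  1.61046611
 -0.78729758] [-5.71064932  1.66539939 -8.06834693]
xyz [-0.0002  0.0049  0.0001] rot [ 0.0159 -0.0001  0.0254]
xyz [-0.0005  0.0097  0.0004] rot [ 0.0319 -0.0002  0.0508]
xyz [-0.0009  0.0145  0.0006] rot [ 0.0478 -0.0004  0.0762]
xyz [-0.0015  0.0193  0.001 ] rot [ 0.0638 -0.0005  0.1017]
xyz [-0.0022  0.0241  0.0015] rot [ 0.0797 -0.0006  0.1271]
xyz [-0.0029  0.0289  0.002 ] rot [ 0.0956 -0.0007  0.1525]
finger angle 0.24013238317104463
```

View pics/t5.png

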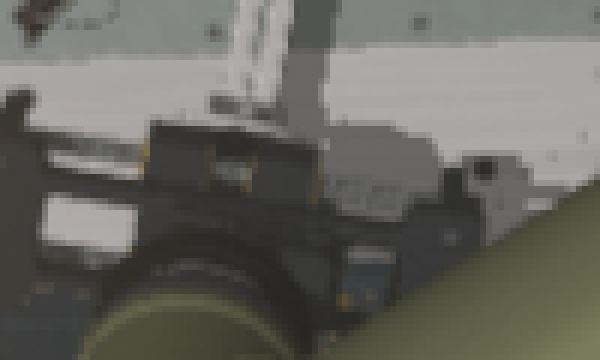

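The view shows the bar's front end following the finger to the left, at about -0.24. Next I'll go to about -0.32, lower the finger so the pin rides on the plate, then push on until it drops in.

carry_out --plan '[{"xyz":[-0.0002,0.0049,0.0001],"rot":[0.016,0,0.025],"grip":255},{"xyz":[-0.0005,0.0097,0.0004],"rot":[0.032,0,0.051],"grip":255},{"xyz":[-0.0008,0.013,0.0006],"rot":[0.043,0,0.068],"grip":255},{"xyz":[-0.0008,0.013,0.0006],"rot":[0.043,0,0.068],"grip":255}]'

```text
clock: 9.37
tool_pos: [0.5063, 0.082, 0.1139]
eef_rot: [0.104, 0.956, -0.028, 0.275]
contact_force: [-7.6, 1.7, -7.6]
opening: 0.006
finger_force: 5.3
```

carry_out --plan '[{"xyz":[0.0016,0,0.0025],"rot":[0,0,0],"grip":255},{"xyz":[0.0032,0,0.005],"rot":[0,0,0],"grip":255},{"xyz":[0.0048,0,0.0076],"rot":[0,0,0],"grip":255},{"xyz":[0.0064,0,0.0102],"rot":[0,0,0],"grip":255},{"xyz":[0.008,0,0.0127],"rot":[0,0,0],"grip":255},{"xyz":[0.0085,0,0.0136],"rot":[0,0,0],"grip":255},{"xyz":[0.0085,0,0.0136],"rot":[0,0,0],"grip":255}]'

```text
clock: 9.95
tool_pos: [0.5083, 0.0798, 0.0991]
eef_rot: [0.105, 0.955, -0.029, 0.277]
contact_force: [0.2, 0.3, -0.9]
opening: 0.004
finger_force: 0.0
```

```bash
python3 - <<'E'
from h import *
swing([-.02,-.04,-.06,-.08,-.1])
s=r.get_state(); d=s["tool_pos"]-PIV; print("finger angle", -(np.arctan2(d[1],d[0])%(2*np.pi)-np.pi-TH))
E
```

```text
9.95 [0.50829119 0.07983978 0.09909333] [ 0.23240416  1.27145429 -1.40382493  2.45820286  1.87440802  1.6677291
 -0.88378925] [ 0.19182911  0.25951961 -0.85288072]
xyz [-0.0001  0.0032  0.0001] rot [ 0.0107 -0.0001  0.0169]
xyz [-0.0002  0.0064  0.0001] rot [ 0.0214 -0.0001  0.0338]
xyz [-0.0004  0.0096  0.0003] rot [ 0.0321 -0.0002  0.0507]
xyz [-0.0006  0.0127  0.0004] rot [ 0.0429 -0.0002  0.0675]
xyz [-0.0009  0.0159  0.0006] rot [ 0.0536 -0.0003  0.0844]
finger angle 0.3102559498312267
```

The finger is free, so the pin is resting on the plate. Pushing on slowly.

carry_out --plan '[{"xyz":[0,0.002,0],"rot":[0.007,0,0.011],"grip":255},{"xyz":[-0.0001,0.004,0],"rot":[0.013,0,0.021],"grip":255},{"xyz":[-0.0002,0.006,0.0001],"rot":[0.02,0,0.032],"grip":255},{"xyz":[-0.0003,0.008,0.0002],"rot":[0.027,0,0.042],"grip":255},{"xyz":[-0.0004,0.01,0.0003],"rot":[0.033,0,0.053],"grip":255},{"xyz":[-0.0005,0.012,0.0004],"rot":[0.04,0,0.063],"grip":255},{"xyz":[-0.0005,0.012,0.0004],"rot":[0.04,0,0.063],"grip":255}]'

```text
clock: 10.53
tool_pos: [0.5104, 0.0915, 0.0981]
eef_rot: [0.14, 0.95, -0.04, 0.275]
contact_force: [-0.9, -0.1, 0.1]
opening: 0.006
finger_force: 0.4
```

```bash
python3 - <<'E'
from h import *
swing([-.02,-.04])
s=r.get_state(); d=s["tool_pos"]-PIV; print("finger angle", -(np.arctan2(d[1],d[0])%(2*np.pi)-np.pi-TH))
E
```

```text
10.5333 [0.51036915 0.09149202 0.09806839] [ 0.18604733  1.27378563 -1.39999297  2.41466884  1.82892746  1.69299809
 -0.94893182] [-0.90314253 -0.06623405  0.14484676]
xyz [-0.0001  0.0032  0.0001] rot [ 0.0107 -0.      0.0169]
xyz [-0.0002  0.0064  0.0001] rot [ 0.0213 -0.      0.0338]
finger angle 0.3837942820194202
```

carry_out --plan '[{"xyz":[0,0.0012,0],"rot":[0.004,0,0.006],"grip":255},{"xyz":[0,0.0024,0],"rot":[0.008,0,0.012],"grip":255},{"xyz":[0,0.0036,0],"rot":[0.012,0,0.018],"grip":255},{"xyz":[-0.0001,0.0045,0],"rot":[0.015,0,0.023],"grip":255},{"xyz":[-0.0001,0.0045,0],"rot":[0.015,0,0.023],"grip":255}]'

```text
clock: 10.95
tool_pos: [0.5109, 0.0954, 0.0975]
eef_rot: [0.153, 0.949, -0.044, 0.273]
contact_force: [-2.9, 0.5, -3.3]
opening: 0.007
finger_force: 2.5
```

```bash
python3 - <<'E'
from h import *
swing([-.02])
C=cam("wrist"); im=r.snapshot("wrist")[:,:,::-1].copy()
# predicted barrel top / block / ring for pin home at -0.393
for phi in(-.393,-.35):
    f=lambda rad,z,y=0:proj(C,PIV+R.from_euler("z",TH+phi).apply([-rad,y,0])+[0,0,z]).round()
    print(phi,"barreltop",f(.182,.071),"ring bottom mid, home/resting",f(.180,.079),f(.180,.087),"block front",f(.203,.051))
cv2.imwrite("pics/w6.png",cv2.resize(im[60:280,170:470],None,fx=2.6,fy=2.6,interpolation=3))
E
```

```text
10.95 [0.51094542 0.09539665 0.09747411] [ 0.17132569  1.27488904 -1.39855452  2.39762237  1.81243539  1.70017676
 -0.96942425] [-2.94358829  0.46498525 -3.2532265 ]
xyz [-0.0001  0.0032  0.    ] rot [0.0106 0.     0.0169]
-0.393 barreltop [315. 192.] ring bottom mid, home/resting [315. 204.] [314. 215.] block front [315. 141.]
-0.35 barreltop [301. 192.] ring bottom mid, home/resting [301. 205.] [300. 215.] block front [299. 141.]
```

View pics/w6.png

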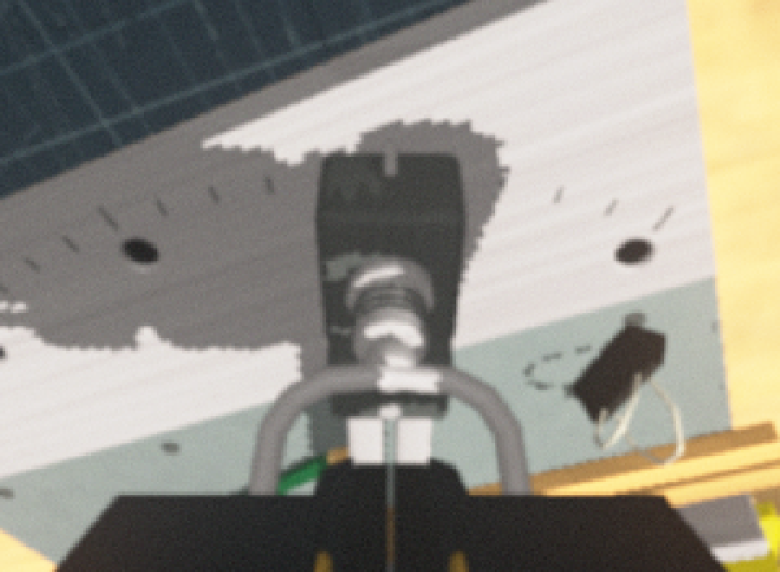

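The block sits midway between the neighbouring holes (block x≈390, holes at 140 and 634), and the ring is centred on the finger. So the arm is at the -22.5° hole, with the finger still carrying some of the ring's spring force. I'll move the finger away from the top wire so the pin can go fully home.

carry_out --plan '[{"xyz":[0.003,0,0],"rot":[0,0,0],"grip":255},{"xyz":[0.006,0,0],"rot":[0,0,0],"grip":255},{"xyz":[0.008,0,0],"rot":[0,0,0],"grip":255},{"xyz":[0.008,0,0],"rot":[0,0,0],"grip":255}]'

```text
clock: 11.33
tool_pos: [0.505, 0.0973, 0.0939]
eef_rot: [0.153, 0.948, -0.044, 0.274]
contact_force: [0.2, -0.2, 0.6]
opening: 0.001
finger_force: 0.0
```

```bash
python3 - <<'E'
from h import *
s=r.get_state(); print(s["clock"],s["tool_pos"],s["q"],s["contact_force"])
a=cv2.imread("pics/w6.png",0); im=cv2.cvtColor(r.snapshot("wrist"),cv2.COLOR_RGB2GRAY)
C=cam("wrist")
f=lambda rad,z,y=0:proj(C,PIV+R.from_euler("z",TH-.4).apply([-rad,y,0])+[0,0,z]).round(1)
print("ring bottom home/4mm/resting",f(.180,.079),f(.18,.083),f(.180,.087),"block front",f(.203,.051),"barrel",f(.182,.071))
print(im[150:250:2,319].tolist()); print(im[150:250:2,308].tolist())
E
```

```text
11.3333 [0.50504402 0.09729145 0.09391722] [ 0.15423861  1.28361352 -1.39433801  2.41428482  1.81328232  1.71509967
 -1.00137617] [ 0.2275276  -0.24776901  0.59691004]
ring bottom home/4mm/resting [317.  216.2] [316.9 221.7] [316.9 227.4] block front [317.4 153.1] barrel [317.1 203.4]
[69, 66, 73, 74, 73, 96, 105, 104, 106, 96, 115, 140, 173, 217, 172, 130, 93, 116, 97, 109, 125, 161, 167, 216, 231, 211, 139, 145, 160, 196, 228, 218, 215, 210, 134, 113, 79, 110, 204, 220, 197, 167, 156, 158, 105, 81, 84, 79, 76, 76]
[64, 70, 71, 72, 70, 102, 114, 114, 114, 110, 115, 111, 103, 116, 158, 187, 122, 96, 85, 75, 82, 82, 90, 106, 116, 119, 123, 121, 119, 112, 95, 114, 136, 149, 140, 124, 82, 62, 71, 112, 197, 226, 225, 222, 125, 42, 39, 39, 38, 39]
```

The force is zero. The ring's bottom wire is at row ~214–216, where the pin-home prediction is 216 and pin-resting is 227, so the pin is home. I'll withdraw along the finger, in stages.

carry_out --plan '[{"xyz":[0,0,-0.005],"rot":[0,0,0],"grip":255},{"xyz":[0,0,-0.01],"rot":[0,0,0],"grip":255},{"xyz":[0,0,-0.015],"rot":[0,0,0],"grip":255},{"xyz":[0,0,-0.015],"rot":[0,0,0],"grip":255}]'

```text
clock: 11.72
tool_pos: [0.4975, 0.1, 0.1078]
eef_rot: [0.153, 0.948, -0.044, 0.275]
contact_force: [-0.7, 0.6, -0.1]
opening: 0.008
finger_force: 0.0
```

```bash
python3 - <<'E'
from h import *
s=r.get_state(); print(s["clock"],s["tool_pos"],s["q"],s["contact_force"])
p,Q=target(-.393,-.01,tilt=32); rel(p,Q)
E
```

```text
11.7167 [0.49753127 0.10002394 0.10777043] [ 0.14022505  1.24609778 -1.40625834  2.42896153  1.77292144  1.70166075
 -1.02669538] [-0.71107891  0.59199061 -0.05329265]
xyz [-0.0004 -0.0026 -0.0018] rot [0.0013 0.0053 0.0014]
```

carry_out --plan '[{"xyz":[0,0,-0.008],"rot":[0,0,0],"grip":255},{"xyz":[0,0,-0.016],"rot":[0,0,0],"grip":255},{"xyz":[0,0,-0.024],"rot":[0,0,0],"grip":255},{"xyz":[0,0,-0.034],"rot":[0,0,0],"grip":255},{"xyz":[0,0,-0.044],"rot":[0,0,0],"grip":255},{"xyz":[0,0,-0.044],"rot":[0,0,0],"grip":255}]'

```text
clock: 12.22
tool_pos: [0.4751, 0.108, 0.1458]
eef_rot: [0.152, 0.948, -0.044, 0.275]
contact_force: [0.8, 0.5, 1.3]
opening: 0.006
finger_force: 0.0
```

```bash
python3 - <<'E'
from h import *
s=r.get_state(); print(s["clock"],s["tool_pos"],s["q"],s["contact_force"])
p,Q=target(-.393,-.052,tilt=32); rel(p,Q)
im=cv2.cvtColor(r.snapshot("wrist"),cv2.COLOR_RGB2GRAY); C=cam("wrist")
f=lambda rad,z,y=0:proj(C,PIV+R.from_euler("z",TH-.393).apply([-rad,y,0])+[0,0,z]).round(1)
for z in(0,.008): print("pin",z,"ring sides/top/bottom inner",f(.171,.101+z,-.023),f(.171,.101+z,.023),f(.162,.121+z),f(.18,.081+z))
b=f(.196,.051); print("block row",b)
v=int(b[1]); print([(u,int(im[v,u])) for u in range(int(b[0])-40,int(b[0])+41,2)])
u=int(f(.171,.101)[0])+10; print(u,[(v,int(im[v,u])) for v in range(150,270,2)])
E
```

```text
12.2167 [0.4751427  0.10795749 0.14582948] [ 0.09959562  1.12955098 -1.42878012  2.46213397  1.66169766  1.64171181
 -1.08834814] [0.79981763 0.51884173 1.27019329]
xyz [-0.0003 -0.003   0.0011] rot [0.0026 0.0064 0.0019]
pin 0 ring sides/top/bottom inner [284.5 220.5] [346.3 220.6] [315.2 250.1] [315.6 192.9]
pin 0.008 ring sides/top/bottom inner [283.6 229.2] [346.9 229.3] [315.1 259.8] [315.4 200.6]
block row [315.8 152. ]
[(275, 118), (277, 122), (279, 120), (281, 118), (283, 118), (285, 124), (287, 125), (289, 123), (291, 123), (293, 118), (295, 119), (297, 106), (299, 64), (301, 65), (303, 60), (305, 65), (307, 67), (309, 65), (311, 69), (313, 67), (315, 62), (317, 63), (319, 63), (321, 67), (323, 63), (325, 65), (327, 71), (329, 70), (331, 73), (333, 66), (335, 66), (337, 91), (339, 141), (341, 217), (343, 224), (345, 221), (347, 226), (349, 227), (351, 228), (353, 223), (355, 223)]
325 [(150, 67), (152, 65), (154, 70), (156, 68), (158, 80), (160, 108), (162, 123), (164, 124), (166, 106), (168, 83), (170, 87), (172, 84), (174, 104), (176, 119), (178, 124), (180, 121), (182, 123), (184, 115), (186, 113), (188, 128), (190, 145), (192, 135), (194, 115), (196, 107), (198, 107), (200, 114), (202, 109), (204, 128), (206, 209), (208, 228), (210, 226), (212, 226), (214, 226), (216, 227), (218, 226), (220, 225), (222, 226), (224, 226), (226, 225), (228, 224), (230, 222), (232, 224), (234, 224), (236, 219), (238, 125), (240, 41), (242, 34), (244, 40), (246, 40), (248, 41), (250, 41), (252, 38), (254, 40), (256, 32), (258, 40), (260, 37), (262, 32), (264, 34), (266, 35), (268, 32)]
```

The block's centre is at px 318 (315.8 predicted plus the known 2 px bias), which is the -22.5° hole. The ring's inner bottom edge is at row ~193 (192.9 predicted for home), so the pin is home, and the finger is well clear. Handing in.

```bash
python3 -c "
from plant import r
print(r.finish_job())"
```

```text
the job is handed in; nothing more can be done
None
```

The job is handed in: the arm was swung one hole left, to the long strip's side (about -0.393 rad). The last wrist image shows the pin home, and the finger is out of the ring and clear; the interface returned no verdict.

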